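# Hold the belt grinder's tension arm down for a new belt

## Robot

A 6-joint arm with a two-finger parallel gripper is mounted at the origin on the work surface. World frame = base frame: x ahead of the robot, y to its left, z up, the work surface at z = 0. Lengths are in m, angles in degrees, forces in N, time in s.
With the tool pointing down it reaches from about 0.3 to 0.875 m from the base axis. Payload 4.2 kg.
Tool frame: the origin (TCP) lies at the centre of the arm's flange, where the gripper is bolted on; the fingertips stand 173 mm ahead of it and the grasp point (between the pads) lies 155 mm ahead of it; z points along the fingers, y is the direction in which the jaws open and shut (so a half turn about z gives the same grasp; the last joint's range is limited). The gripper opens to 85 mm and grips with 20 to 120 N. Pads are 22 mm wide; open, the fingers measure 114 mm over their backs; the gripper's body (76 mm by 85 mm) begins 54 mm behind the grasp point. The pads swing forward as they close: fully open they stand 13 mm farther back than shut.
Start: joints at [64.057, 18.312, 89.639, -0, 72.044, -1.146], TCP at [0.241, 0.522, 0.405] pointing down, gripper open.
Joint ranges: [-177.97, 177.97], [-48.28, 115.42], [12.27, 149.76], [-77.06, 257.06], [2.81, 150.46], [-146.56, 146.56]. Speed limits (degrees/s): [147.25, 147.25, 180, 180, 180, 180].

## Interface

Orientations are given as [roll, pitch, yaw] about the fixed x, y, z axes, in that order (R = Rz(yaw) Ry(pitch) Rx(roll)).
In Python, from workcell import observe, imaging, sign_off gives the robot as it stands. The module is installed in compiled form; this text tells all that it offers.
- The arm moves only by the tool send_rows, never from a script. Its argument "targets" is a list of rows, each an object with "offset": the shift along the tool's x, y, z in m, a list of three; "turn": the turn about the tool's z in rad; "claw": the opening, from 0 (shut) to 1 (fully open). A call has 1 to 5 rows; each row shifts and turns the commanded pose from where the row before left it, along the tool's axes as they then stand; what a row does not reach is not made up. A row lasts 1/12 s, in which the tool goes at most 41.7 mm and 7.16 degrees, less where a joint would pass 70% of its speed; a pose out of reach is approached as far as the arm can. A call is refused whole if a number of a shift passes 0.0417 or a number of a turn 0.125, either way. A call with a gripper value outside its range is refused whole. The fingers move at their own pace and stop on an object; the grip force is fixed at half the most. Time passes only in rows, so rows that do not move let the fingers close. It gives the time, the measured TCP pose, the force and the opening at its end, in the units of the state.
- observe(): the state, without advancing time (a new reading comes with each control period).
- imaging.read_camera(name): name is "side" or "top" or "wrist"; returns a dict with "pixels" (480x640x3 uint8, blue, green, red), "depth" (480x640 float32, m along the optical axis (not along the pixel's ray), 0 where there is no reading), "intrinsics" (3x3 intrinsics, pixels), "rvec" (rotation vector, rad) and "tvec" (3), from world to camera coordinates, as OpenCV has them; the wrist camera has in their place "mount" (4x4, takes a point from camera to tool coordinates, whose origin is the TCP and whose axes are the flange's). Camera axes: x right, y down, z forward; pixel columns grow to the right and rows downward; lengths in m; the calibration is good to about 2 mm. A picture is of the moment at which its call begins: read the wrist's pose just before it.
- sign_off(): hands the job in, once; it reports no verdict.
The state is a dict: "t": time; "q": joint angles; "qvel": joint speeds; "effort": joint torques, N m; "position": TCP position; "orientation": TCP orientation; "force": force on the tool from outside, world axes, zero at the start; "moment": the same for the moment, N m; "width": opening from 0.0 (shut) to 1.0 (fully open).
Only numpy, scipy, OpenCV 4.12 (cv2) and the standard library are available. Lean on these libraries where they do the work, as an engineer would, in place of code of your own. Each camera call takes 0.05 s, during which the arm holds its last target.

## Task

The chisel grinder is getting a new belt. Clear away the flat chisel left lying on the bench beside its wheels: lay it, do not drop it, flat on the floor of the wooden tray alongside the two chisels there, parallel to them and with its working edge pointing the same way as theirs. Then take the grinder's sprung tension arm by its black side grip, bring it forward and down until it is fully against its stop, and finish while still holding it there so that I can slip the belt on; leave the other chisels, the mallet and the marble offcut where they are.

Things in the scene. Friction and masses are not known exactly. Their poses are not given: they have to be found in the camera images.
- grinder: bench belt grinder without its belt, bolted down: grey foot 330 x 270 x 12 mm, frame plate upright in its x-z plane at y = 0, motor (112 mm across, 156 mm high) on the -y side, bare wheels on the +y side. Without the tension arm it spans x -150..+282, y -200..+89, up to 215 mm high. Origin on the bench, under the frame plate; -x is its front, roughly towards the robot.
- tension_pivot (a point): point on the tension arm's hinge axis, 170 mm above the bench, above the grinder's origin. The hinge axis is the grinder's y axis.
- tension_arm (a joint): angle of the sprung tension arm (steel bar 28 x 12 mm with a 60 mm wheel on its +y side). 0 = at rest, leaning towards the grinder's -x at 55 degrees above level; grows as it swings towards -x and down; 0.873 rad = the stop, arm 5 degrees above level. A spring pushes it back: about 3 N at the grip at rest, 14 N at the stop; let go, it springs back to 0.
- side_grip: black round grip at the tension arm's end: 24 mm diameter, 80 mm long along its y axis (parallel to the hinge), on the arm's motor side (-y), a sleeve free to turn about its own y axis. Origin at its middle, 190 mm from the hinge axis and 52 mm to the -y side of the frame plate; 326 mm above the bench at rest, 187 mm at the stop. The arm bar is 68 mm to the +y side of the origin.
- chisel: the flat chisel to be cleared away: octagonal steel bar 200 mm long, 16 mm across, about 0.3 kg (balance point 5 mm behind the middle), ending in a flat blade 24 mm wide and 6 mm thick. Origin at the middle of its length, on its underside (on the bench); +x points to the working edge, -x to the striking end.
- chisel_edge (a point): middle of the chisel's working edge, 100 mm ahead of the middle, 8 mm above its underside
- chisel_butt (a point): middle of the chisel's striking end, 100 mm behind the middle, 8 mm above its underside
- tray: open wooden tray fixed on the bench, 280 x 180 x 30 mm outside, walls and floor 6 mm thick. Origin under its centre, on the bench. Two chisels lie in its +y half along x, working ends towards the tray's +x; the -y half is free (the chisel fits with its middle at x = 0, y = -32 mm).
- point_chisel: point chisel in the tray, 200 mm long, 16 mm across, at about y = +65 mm; origin at mid-length on its underside, +x to its point; leave it
- claw_chisel: toothed chisel in the tray, 200 mm long, 16 mm across, blade 24 mm wide, at about y = +31 mm; origin at mid-length on its underside, +x to its teeth; leave it
- mallet: carver's round steel mallet standing on its 54 mm head, wooden handle up, 200 mm tall; origin under it; leave it
- marble_offcut: white marble offcut, 80 x 60 x 50 mm; origin under its middle; leave it

How it is judged (in metres and radians):
On the way, in this order (a step that is already met when the one before it is completed fails the run):
1. the flat chisel lies flat in the tray, edge the same way as the others, let go (x of chisel_edge in the frame of tray above 0.06 m and x of chisel_butt in the frame of tray below -0.06 m and z of each of chisel_edge, chisel_butt in the frame of tray below 0.022 m and y of chisel in the frame of tray between -0.085 and 0.008 m and angle between the x axis of chisel and the x axis of tray, either way round below 0.2 rad and contact force between the fingers and chisel below 0.1 N), for 0.2 s.
2. the tension arm is held by its grip against its stop (value of joint tension_arm above 0.8 rad and velocity of joint tension_arm between -0.1 and 0.1 rad/s and contact force between the fingers and side_grip above 4 N), for 0.3 s.
At the end, for the whole second after the job is handed in: Chisel on the tray's floor (ends within 8 mm of resting height), in its free half (middle at y < 8 mm), within 0.2 rad of the tray's x, edge to +x, still, let go. Arm within 0.07 rad of its stop (joint > 0.80), still (< 0.1 rad/s), fingers on the side grip with over 4 N (all of step 1 and all of step 2 and linear speed of chisel below 0.03 m/s); the arm keeps its last pose, push and grip.
It fails at once if the chisel is dropped or flung: faster than 0.7 m/s while not in the fingers (linear speed of chisel above 0.7 m/s and contact force between the fingers and chisel below 0.1 N).
It fails at once if one of the other chisels, the mallet or the offcut is shifted by more than 20 mm (distance of any of point_chisel, claw_chisel, mallet, marble_offcut from where it was at the start of the episode above 0.02 m).
It also fails if it takes over 54 s, if anything falls off the work surface, if the arm or the gripper's body presses on something with over 40 N, if the wrist force passes 120 N, or if a joint passes its speed limit or range.

## Working session

There is one attempt and no reset: what is moved stays moved. The work goes in short steps, Python scripts to look and compute and a tool call to move; the robot and the scene stay as the last step left them, time stands still between calls to the robot, and variables do not carry over. Pictures are saved under pics/ and viewed, and the job is handed in when it is done.

Besides the shell and the picture viewer there is one more tool, called as name(argument=value, ...), one argument or row to a line, values as JSON. send_rows: Moves the arm, as the interface text tells. Its arguments: {"type":"object","properties":{"targets":{"type":"array"}},"required":["targets"]}

```bash
mkdir -p pics; ls; cat > h.py <<'E'
import numpy as np,cv2
from workcell import observe, imaging
def grab(n):
    s=observe(); c=imaging.read_camera(n); c['s']=s; return c
def cloud(c):
    K=c['intrinsics'];d=c['depth'];v,u=np.indices(d.shape)
    P=np.stack([(u-K[0,2])/K[0,0]*d,(v-K[1,2])/K[1,1]*d,d],-1)
    if 'rvec' in c:
        R=cv2.Rodrigues(np.array(c['rvec'],float))[0]; t=np.array(c['tvec'],float).ravel()
        return (P-t)@R
    from scipy.spatial.transform import Rotation as Ro
    M=np.array(c['mount']); P=P@M[:3,:3].T+M[:3,3]
    R=Ro.from_euler('xyz',c['s']['orientation'],degrees=True).as_matrix()
    return P@R.T+np.array(c['s']['position'])
E
python3 - <<'E'
from h import *
for n in ['top','side','wrist']:
    c=grab(n); cv2.imwrite(f'pics/{n}0.png',c['pixels']); P=cloud(c)
    np.savez(f'{n}0.npz',P=P,px=c['pixels'],d=c['depth'])
print(observe())
E
```

```text
pics
{'t': 0.15, 'q': array([ 6.40559775e+01,  1.83441649e+01,  8.96872605e+01,  1.59776672e-04,
        7.20429626e+01, -1.14635990e+00]), 'qvel': array([ 0.05711749, -0.05464401, -0.23208733,  0.00959532,  0.07437586,
       -0.02316141]), 'effort': array([-4.52049189e-04, -4.15842569e+01, -2.34344584e+01, -7.72750354e-05,
        5.82890556e-03,  1.60008676e-05]), 'position': array([0.24112297, 0.5218907 , 0.40408678]), 'orientation': array([-1.79925630e+02, -1.64013694e-03,  1.55202287e+02]), 'force': array([0.23516564, 1.0045724 , 0.72391136]), 'moment': array([ 0.04022507, -0.01912805,  0.0140163 ]), 'width': 1.002734006396516}
```

View pics/top0.png

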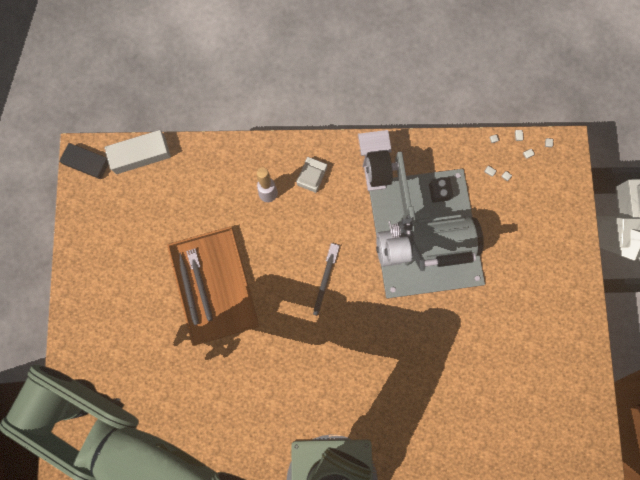

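View pics/side0.png

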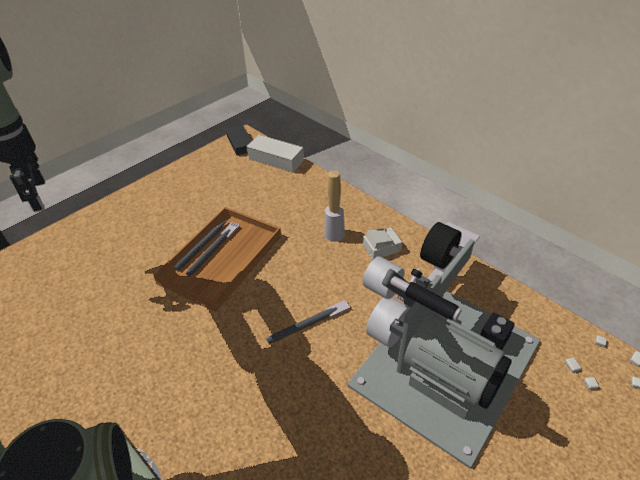

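View pics/wrist0.png

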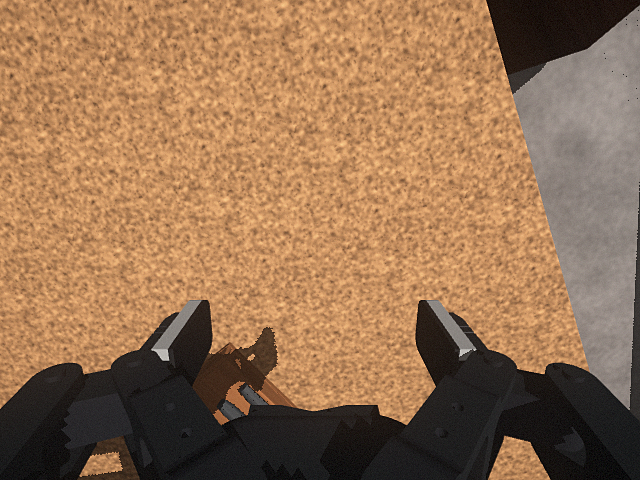

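The top view shows the flat chisel at about (317,313)–(335,245) with its bright blade end up. The tray is at (213,285), with its chisels' working ends also up. The grinder is at (430,235), with its black grip at (455,260). Next I'll measure from depth.

```bash
python3 - <<'E'
from h import *
for n in ['top','side']:
    z=np.load(f'{n}0.npz');P=z['P'];px=z['px'].astype(int);
    Z=P[...,2]
    def reg(name,u0,u1,v0,v1,zlo,zhi,mask=None):
        m=np.zeros(Z.shape,bool);m[v0:v1,u0:u1]=1
        m&=(Z>zlo)&(Z<zhi)&(z['d']>0)
        if mask is not None:m&=mask
        if m.sum()<5: print(n,name,'few');return
        Q=P[m]; 
        r=cv2.minAreaRect((Q[:,:2]*1000).astype(np.float32))
        print(n,name,m.sum(),'rect mm',np.round(r[0]),np.round(r[1]),round(r[2],1),'zrange',np.round(np.percentile(Q[:,2],[5,50,95]),4))
        return Q
    grey=(px.max(-1)-px.min(-1)<40)
    if n=='top':
        R=[('chisel',300,350,235,325,.005,.03,grey),('tray',150,270,215,350,.02,.05,None),('trayfloor',150,270,215,350,-.01,.05,None),('tchis',178,214,245,325,.012,.03,grey),('mallet',250,285,160,210,.03,.25,None),('offcut',290,335,150,195,.02,.08,None),('grip',420,476,245,275,.25,.4,None),('foot',365,490,160,300,.006,.018,grey)]
    else:
        R=[('chisel',260,355,295,350,.005,.03,grey),('tray',150,285,200,310,.024,.05,None),('tchis',170,245,218,280,.012,.03,grey),('mallet',320,350,165,245,.03,.25,None),('offcut',360,405,225,260,.02,.08,None),('grip',400,465,268,325,.25,.4,(px.max(-1)<60))]
    for r in R:
        Q=reg(*r)
        if Q is not None and r[0] in('chisel','grip','tchis'):
            c=Q.mean(0);U,S,V=np.linalg.svd(Q-c,full_matrices=False);t=(Q-c)@V[0]
            print('   axis',np.round(V[0],3),'ends',np.round(c+V[0]*t.min(),4),np.round(c+V[0]*t.max(),4))
E
```

```text
top chisel 479 rect mm [520.  10.] [ 24. 198.] 71.4 zrange [0.0076 0.0142 0.0222]
   axis [-0.956  0.291  0.022] ends [ 0.6145 -0.0209  0.0126] [0.4247 0.0369 0.0171]
top tray 1464 rect mm [507. 310.] [281. 182.] 15.4 zrange [0.0207 0.0271 0.0359]
top trayfloor 16118 rect mm [522. 324.] [330. 371.] 89.9 zrange [-0.004   0.0042  0.0264]
top tchis 881 rect mm [505. 359.] [200.  56.] 14.1 zrange [0.0142 0.0212 0.0278]
   axis [-0.973 -0.23   0.012] ends [0.6024 0.3805 0.0199] [0.4082 0.3347 0.0222]
top mallet 466 rect mm [758. 162.] [41. 50.] 10.6 zrange [0.0406 0.0957 0.2035]
top offcut 644 rect mm [810.  40.] [61. 84.] 66.3 zrange [0.0286 0.0419 0.0575]
top grip 568 rect mm [ 525. -253.] [ 43. 124.] 6.7 zrange [0.3275 0.335  0.341 ]
   axis [-0.107  0.994 -0.027] ends [ 0.5243 -0.3152  0.3362] [ 0.511  -0.1924  0.3329]
top foot 5229 rect mm [ 674. -300.] [381. 349.] 6.7 zrange [0.0074 0.0126 0.0171]
side chisel 714 rect mm [519.   4.] [ 26. 200.] 74.0 zrange [0.0071 0.0127 0.0173]
   axis [-0.959  0.284  0.015] ends [ 0.6147 -0.0253  0.0111] [0.4225 0.0316 0.0141]
side tray 976 rect mm [507. 306.] [285. 184.] 15.4 zrange [0.0244 0.0285 0.0318]
side tchis 945 rect mm [517. 308.] [201. 178.] 15.5 zrange [0.0132 0.019  0.0249]
   axis [-0.967 -0.256  0.011] ends [0.6022 0.3792 0.0178] [0.4077 0.3277 0.02  ]
side mallet 912 rect mm [760. 155.] [46. 49.] 44.9 zrange [0.0376 0.1008 0.1987]
side offcut 720 rect mm [808.  36.] [63. 82.] 67.5 zrange [0.0234 0.0367 0.053 ]
side grip 901 rect mm [ 545. -234.] [165.  64.] 54.1 zrange [0.2615 0.3341 0.338 ]
   axis [-0.434 -0.773  0.463] ends [ 0.5818 -0.1571  0.261 ] [ 0.5019 -0.2994  0.3462]
```

```bash
cat >> h.py <<'E'
from scipy.spatial.transform import Rotation as Ro
def to(p,yaw=None):
    s=observe();R=Ro.from_euler('xyz',s['orientation'],degrees=True)
    y0=s['orientation'][2]; t=0
    if yaw is not None:
        t=-np.radians((yaw-y0+180)%360-180)
    # offsets in the axes after the turn (tool pointing down)
    R2=R*Ro.from_euler('z',t)
    d=R2.inv().apply(np.array(p)-s['position'])
    print('t',round(s['t'],2),'pos',np.round(s['position'],4),'yaw',round(y0,2),'| turn',round(t,4),'then offset',np.round(d,4),'| F',np.round(s['force'],1),'w',round(s['width'],3))
E
python3 - <<'E'
from h import *
to([.515,.0085,.30],163)
E
```

```text
t 0.15 pos [0.2411 0.5219 0.4041] yaw 155.2 | turn -0.1361 then offset [-0.412  -0.4108  0.1045] | F [0.2 1.  0.7] w 1.003
```

send_rows(
  targets=[
    {"offset": [0, 0, 0], "turn": -0.068, "claw": 1},
    {"offset": [0, 0, 0], "turn": -0.068, "claw": 1},
    {"offset": [-0.013, -0.013, 0], "turn": 0, "claw": 1},
    {"offset": [-0.025, -0.025, 0], "turn": 0, "claw": 0.6},
    {"offset": [-0.025, -0.025, 0], "turn": 0, "claw": 0.6},
  ],
)

```text
t: 0.57
position: [0.283, 0.4429, 0.4041]
orientation: [-179.9, -0.0, 163.1]
force: [-0.0, -0.2, 1.3]
width: 0.747
```

send_rows(
  targets=[
    {"offset": [-0.025, -0.025, 0.003], "turn": 0, "claw": 0.6},
    {"offset": [-0.025, -0.025, 0.003], "turn": 0, "claw": 0.6},
    {"offset": [-0.025, -0.025, 0.004], "turn": 0, "claw": 0.6},
    {"offset": [-0.025, -0.025, 0.005], "turn": 0, "claw": 0.6},
    {"offset": [-0.025, -0.025, 0.005], "turn": 0, "claw": 0.6},
  ],
)

```text
t: 0.98
position: [0.3663, 0.2856, 0.3845]
orientation: [180.0, 0.0, 163.0]
force: [1.4, -0.5, 0.3]
width: 0.601
```

send_rows(
  targets=[
    {"offset": [-0.025, -0.025, 0.01], "turn": 0, "claw": 0.6},
    {"offset": [-0.025, -0.025, 0.01], "turn": 0, "claw": 0.6},
    {"offset": [-0.025, -0.025, 0.01], "turn": 0, "claw": 0.6},
    {"offset": [-0.025, -0.025, 0.01], "turn": 0, "claw": 0.6},
    {"offset": [-0.025, -0.025, 0.01], "turn": 0, "claw": 0.6},
  ],
)

```text
t: 1.4
position: [0.4493, 0.1294, 0.3342]
orientation: [180.0, -0.0, 163.0]
force: [1.6, 0.6, 1.5]
width: 0.592
```

```bash
python3 - <<'E'
from h import *
to([.515,.0085,.30],163)
E
```

```text
t 1.4 pos [0.4493 0.1294 0.3342] yaw 163.0 | turn -0.0001 then offset [-0.0982 -0.0965  0.0342] | F [1.6 0.6 1.5] w 0.592
```

send_rows(
  targets=[
    {"offset": [-0.025, -0.025, 0.01], "turn": 0, "claw": 0.6},
    {"offset": [-0.025, -0.025, 0.01], "turn": 0, "claw": 0.6},
    {"offset": [-0.025, -0.025, 0.01], "turn": 0, "claw": 0.6},
    {"offset": [-0.023, -0.022, 0.004], "turn": 0, "claw": 0.6},
    {"offset": [0, 0, 0], "turn": 0, "claw": 0.6},
  ],
)

```text
t: 1.82
position: [0.5164, 0.0058, 0.2995]
orientation: [-179.9, 0.0, 162.7]
force: [0.3, -0.4, 0.3]
width: 0.602
```

```bash
python3 - <<'E'
from h import *
c=grab('wrist'); cv2.imwrite('pics/w1.png',c['pixels']); P=cloud(c); np.savez('w1.npz',P=P,px=c['pixels'])
to([.515,.0085,.176],163)
px=c['pixels'].astype(int);Z=P[...,2]
m=((px.max(-1)-px.min(-1)<40)&(Z>.004)&(Z<.03)).astype(np.uint8)
n,L,st,ce=cv2.connectedComponentsWithStats(m)
for i in np.argsort(-st[1:,4])[:4]+1:
    Q=P[L==i]; r=cv2.minAreaRect((Q[:,:2]*1000).astype(np.float32)); print(st[i],np.round(r[0],1),np.round(r[1],1),round(r[2],1),np.percentile(Q[:,2],[5,50,95]).round(4))
E
```

```text
t 1.87 pos [0.5152 0.0076 0.2998] yaw 162.76 | turn -0.0042 then offset [0.0004 0.0009 0.1238] | F [0.4 0.4 0.4] w 0.599
[    0   233   176   150 15985] [ 531.9 -219.7] [117.2 144.8] 6.7 [0.0105 0.0127 0.0184]
[ 529    0  111  277 6498] [518.  217.7] [230.2   3.6] 15.3 [0.0051 0.0171 0.0279]
[ 303   99   29  252 5693] [519.5   5.8] [ 23.6 200.4] 73.6 [0.0108 0.0145 0.017 ]
[172 412  16  49 510] [ 663.7 -169.1] [12.7 55.7] 69.2 [0.0118 0.0127 0.0136]
```

View pics/w1.png

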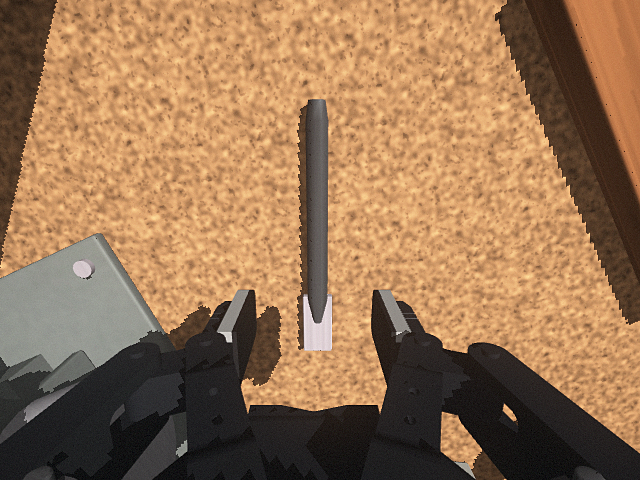

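The wrist view shows the chisel running straight up the picture, cols 303–331 and rows 99–351. It measures 200 × 24 mm, centred at (0.5195, 0.006) at -16.4°. That agrees with the fixed cameras, so I'll descend.

send_rows(
  targets=[
    {"offset": [0, 0, 0.03], "turn": -0.012, "claw": 0.6},
    {"offset": [0, 0, 0.03], "turn": 0, "claw": 0.6},
    {"offset": [0, 0, 0.03], "turn": 0, "claw": 0.6},
    {"offset": [0, 0, 0.02], "turn": 0, "claw": 0.6},
    {"offset": [0, 0, 0.012], "turn": 0, "claw": 0.6},
  ],
)

```text
t: 2.28
position: [0.5128, 0.0108, 0.1765]
orientation: [-180.0, -0.3, 163.7]
force: [-0.3, -0.1, 0.3]
width: 0.598
```

send_rows(
  targets=[
    {"offset": [0, 0, 0], "turn": 0, "claw": 0.15},
    {"offset": [0, 0, 0], "turn": 0, "claw": 0.1},
    {"offset": [0, 0, 0], "turn": 0, "claw": 0},
    {"offset": [0, 0, 0], "turn": 0, "claw": 0},
    {"offset": [0, 0, 0], "turn": 0, "claw": 0},
  ],
)

```text
t: 2.7
position: [0.5145, 0.01, 0.1799]
orientation: [179.9, 0.1, 163.7]
force: [-0.8, 1.0, 1.9]
width: 0.166
```

```bash
python3 - <<'E'
from h import *
for i in range(3):
    to([.515,.0085,.174],163.6); c=grab('wrist')
cv2.imwrite('pics/w2.png',c['pixels'])
E
```

```text
t 2.7 pos [0.5145 0.01   0.1799] yaw 163.68 | turn 0.0014 then offset [-0.0009 -0.0013  0.0059] | F [-0.8  1.   1.9] w 0.166
t 2.75 pos [0.5145 0.01   0.1799] yaw 163.67 | turn 0.0012 then offset [-0.0009 -0.0013  0.0059] | F [-0.7  2.7  3.4] w 0.165
t 2.8 pos [0.5146 0.01   0.1799] yaw 163.66 | turn 0.0011 then offset [-0.0008 -0.0013  0.0059] | F [-0.6  2.4  5.3] w 0.163
```

View pics/w2.png

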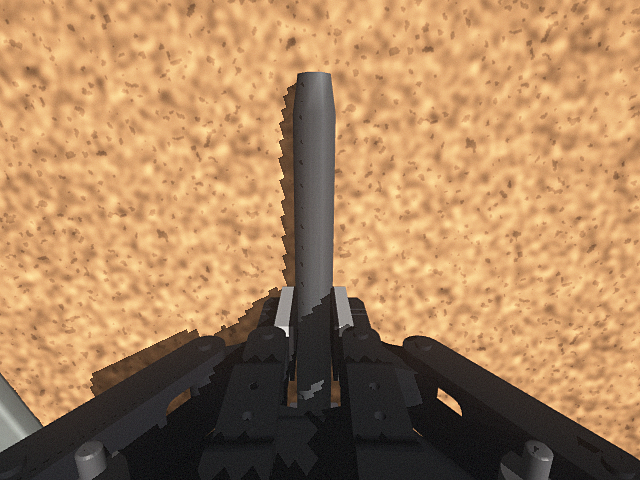

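The fingers have closed on the chisel: pads at cols 290–340, bar between them, opening 14 mm. I'll lift it now.

send_rows(
  targets=[
    {"offset": [0, 0, -0.008], "turn": 0, "claw": 0},
    {"offset": [0, 0, -0.015], "turn": 0, "claw": 0},
    {"offset": [0, 0, -0.025], "turn": 0, "claw": 0},
    {"offset": [0, 0, -0.025], "turn": 0, "claw": 0},
    {"offset": [0, 0, 0], "turn": 0, "claw": 0},
  ],
)

```text
t: 3.27
position: [0.5158, 0.0095, 0.2562]
orientation: [179.9, 0.5, 163.7]
force: [0.8, -0.0, -2.5]
width: 0.164
```

```bash
python3 - <<'E'
from h import *
c=grab('wrist');cv2.imwrite('pics/w3.png',c['pixels'])
c=grab('side');cv2.imwrite('pics/s3.png',c['pixels']);P=cloud(c)
px=c['pixels'].astype(int);Z=P[...,2]
to([.511,.279,.25],195.4)
m=((px.max(-1)-px.min(-1)<40)&(Z>.03)&(Z<.12)); m[:, :240]=0;m[:,360:]=0;m[:250]=0;m[360:]=0
Q=P[m]
for f in np.linspace(.42,.62,9):
    k=abs(Q[:,0]-f)<.012
    if k.sum()>5: print(round(f,3),k.sum(),np.round(np.median(Q[k],0),4))
E
```

```text
t 3.37 pos [0.5142 0.0096 0.2524] yaw 163.68 | turn -0.5537 then offset [-0.0684  0.2606  0.0024] | F [ 0.1 -0.9 -2.2] w 0.165
0.42 27 [0.4279 0.0311 0.0864]
0.445 92 [0.4453 0.0258 0.0876]
0.47 89 [0.4701 0.0182 0.088 ]
0.495 126 [0.5003 0.0081 0.0896]
0.52 51 [0.5107 0.0171 0.0987]
0.545 20 [ 0.5488 -0.0085  0.0846]
0.57 90 [ 0.5704 -0.0115  0.087 ]
0.595 105 [ 0.5951 -0.0162  0.0853]
0.62 31 [ 0.612  -0.0188  0.085 ]
```

View pics/s3.png

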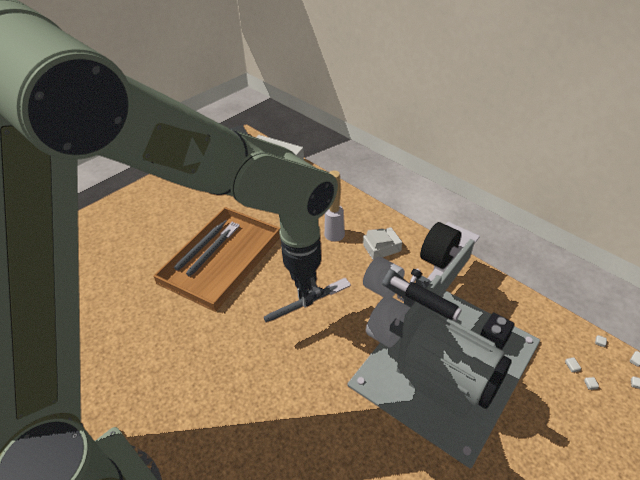

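The side view shows the chisel held level, at cols 265–350 and rows 280–320, and the other objects look undisturbed. Next I turn and carry it to the tray.

send_rows(
  targets=[
    {"offset": [0, 0, 0], "turn": -0.08, "claw": 0},
    {"offset": [0, 0, 0], "turn": -0.12, "claw": 0},
    {"offset": [0, 0, 0], "turn": -0.12, "claw": 0},
    {"offset": [0, 0, 0], "turn": -0.12, "claw": 0},
    {"offset": [0, 0, 0], "turn": -0.114, "claw": 0},
  ],
)

```text
t: 3.78
position: [0.5135, 0.0096, 0.2499]
orientation: [179.9, -0.2, -164.2]
force: [0.5, -0.6, -2.7]
width: 0.163
```

send_rows(
  targets=[
    {"offset": [-0.004, 0.015, 0], "turn": 0, "claw": 0},
    {"offset": [-0.008, 0.03, 0], "turn": 0, "claw": 0},
    {"offset": [-0.008, 0.03, 0], "turn": 0, "claw": 0},
    {"offset": [-0.008, 0.03, 0], "turn": 0, "claw": 0},
    {"offset": [-0.008, 0.03, 0], "turn": 0, "claw": 0},
  ],
)

```text
t: 4.2
position: [0.5122, 0.1504, 0.2499]
orientation: [-180.0, -0.2, -164.6]
force: [1.2, -0.4, -2.4]
width: 0.163
```

send_rows(
  targets=[
    {"offset": [-0.008, 0.03, 0], "turn": 0, "claw": 0},
    {"offset": [-0.008, 0.03, 0], "turn": 0, "claw": 0},
    {"offset": [-0.008, 0.03, 0], "turn": 0, "claw": 0},
    {"offset": [-0.005, 0.02, 0], "turn": 0, "claw": 0},
    {"offset": [0, 0, 0], "turn": 0, "claw": 0},
  ],
)

```text
t: 4.62
position: [0.5112, 0.2665, 0.2498]
orientation: [179.9, -0.1, -164.4]
force: [-0.1, 0.2, -2.1]
width: 0.165
```

```bash
python3 - <<'E'
from h import *
c=grab('top');cv2.imwrite('pics/t4.png',c['pixels']);c=grab('wrist');cv2.imwrite('pics/w4.png',c['pixels'])
to([.5097,.2755,.186],195.4)
E
```

```text
t 4.72 pos [0.511  0.2635 0.2498] yaw -164.47 | turn 0.0023 then offset [-0.0021  0.012   0.0638] | F [-0.3  0.2 -2.5] w 0.162
```

View pics/w4.png

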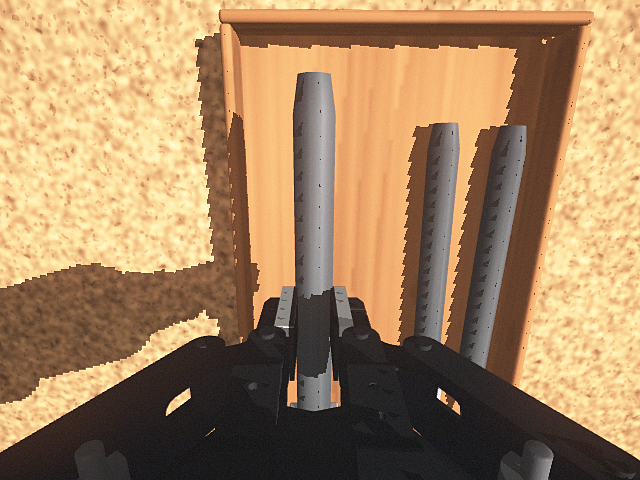

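The wrist view shows the held chisel (cols 295–335) over the free half of the tray, parallel to its neighbours (cols 420–525). I'll shift 12 mm sideways and descend.

send_rows(
  targets=[
    {"offset": [-0.002, 0.012, 0], "turn": 0, "claw": 0},
    {"offset": [0, 0, 0.015], "turn": 0, "claw": 0},
    {"offset": [0, 0, 0.02], "turn": 0, "claw": 0},
    {"offset": [0, 0, 0.015], "turn": 0, "claw": 0},
    {"offset": [0, 0, 0], "turn": 0, "claw": 0},
  ],
)

```text
t: 5.13
position: [0.5092, 0.2739, 0.1983]
orientation: [-179.9, -0.4, -164.7]
force: [0.1, -0.2, -3.7]
width: 0.164
```

send_rows(
  targets=[
    {"offset": [0, 0, 0.004], "turn": 0, "claw": 0},
    {"offset": [0, 0, 0.004], "turn": 0, "claw": 0},
    {"offset": [0, 0, 0.003], "turn": 0, "claw": 0},
    {"offset": [0, 0, 0], "turn": 0, "claw": 0},
    {"offset": [0, 0, 0], "turn": 0, "claw": 0},
  ],
)

```text
t: 5.55
position: [0.5106, 0.2753, 0.1911]
orientation: [180.0, 0.0, -164.6]
force: [-0.6, -0.7, -1.5]
width: 0.166
```

```bash
python3 - <<'E'
from h import *
c=grab('side');cv2.imwrite('pics/s5.png',c['pixels'][180:330,120:320].repeat(3,0).repeat(3,1))
to([.5097,.2755,.186],195.4)
E
```

```text
t 5.6 pos [0.5107 0.2753 0.1912] yaw -164.58 | turn 0.0004 then offset [0.0009 0.0004 0.0052] | F [-0.5 -0.2 -2.8] w 0.166
```

View pics/s5.png

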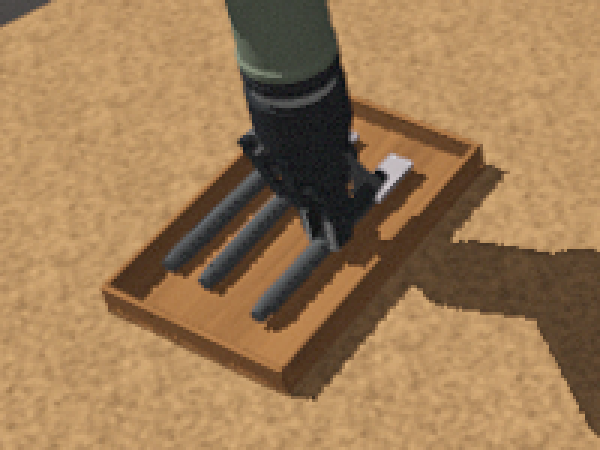

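The side view shows the chisel inside the tray, still a few mm above the floor with the full weight on the wrist. I'll lower it in small steps.

send_rows(
  targets=[
    {"offset": [0, 0, 0.003], "turn": 0, "claw": 0},
    {"offset": [0, 0, 0], "turn": 0, "claw": 0},
    {"offset": [0, 0, 0.002], "turn": 0, "claw": 0},
    {"offset": [0, 0, 0], "turn": 0, "claw": 0},
    {"offset": [0, 0, 0], "turn": 0, "claw": 0},
  ],
)

```text
t: 6.02
position: [0.5106, 0.2754, 0.1859]
orientation: [180.0, 0.0, -164.6]
force: [0.2, -0.7, -1.2]
width: 0.164
```

send_rows(
  targets=[
    {"offset": [0, 0, 0.001], "turn": 0, "claw": 0},
    {"offset": [0, 0, 0], "turn": 0, "claw": 0},
    {"offset": [0, 0, 0], "turn": 0, "claw": 0},
  ],
)

```text
t: 6.27
position: [0.5106, 0.2753, 0.1859]
orientation: [180.0, 0.0, -164.6]
force: [-1.4, -1.6, 5.7]
width: 0.162
```

```bash
python3 - <<'E'
from h import *
for i in range(3):
    c=grab('wrist');to([.5097,.2755,.186],195.4)
E
```

```text
t 6.32 pos [0.5106 0.2753 0.1859] yaw -164.57 | turn 0.0005 then offset [ 0.0008  0.0004 -0.0001] | F [-1.8 -1.4  5.9] w 0.164
t 6.37 pos [0.5106 0.2753 0.1859] yaw -164.58 | turn 0.0004 then offset [ 0.0008  0.0004 -0.0001] | F [-2.3 -1.5  6.1] w 0.162
t 6.42 pos [0.5106 0.2753 0.1859] yaw -164.58 | turn 0.0004 then offset [ 0.0008  0.0004 -0.0001] | F [-2.3 -0.8  7.2] w 0.166
```

It's in contact: +6 N up, and z stopped at 0.186. I'll open gently to about 35 mm and rise.

send_rows(
  targets=[
    {"offset": [0, 0, 0], "turn": 0, "claw": 0.2},
    {"offset": [0, 0, 0], "turn": 0, "claw": 0.3},
    {"offset": [0, 0, 0], "turn": 0, "claw": 0.4},
    {"offset": [0, 0, 0], "turn": 0, "claw": 0.4},
    {"offset": [0, 0, -0.005], "turn": 0, "claw": 0.4},
  ],
)

```text
t: 6.83
position: [0.5102, 0.2751, 0.1889]
orientation: [-180.0, -0.1, -164.6]
force: [-0.1, 0.7, 0.4]
width: 0.398
```

send_rows(
  targets=[
    {"offset": [0, 0, -0.015], "turn": 0, "claw": 0.4},
    {"offset": [0, 0, -0.03], "turn": 0, "claw": 0.4},
    {"offset": [0, 0, -0.035], "turn": 0, "claw": 0.4},
    {"offset": [0, 0, -0.035], "turn": 0, "claw": 0.4},
    {"offset": [0, 0, 0], "turn": 0, "claw": 0.4},
  ],
)

```text
t: 7.25
position: [0.5122, 0.2762, 0.3122]
orientation: [179.8, 0.8, -164.6]
force: [0.8, 0.7, 0.1]
width: 0.4
```

```bash
python3 - <<'E'
from h import *
c=grab('wrist');cv2.imwrite('pics/w6.png',c['pixels']);P=cloud(c);px=c['pixels'].astype(int);Z=P[...,2]
to([.5097,.2755,.45],195.4)
m=((px.max(-1)-px.min(-1)<45)&(Z>.008)&(Z<.035)).astype(np.uint8)
n,L,st,ce=cv2.connectedComponentsWithStats(m)
for i in np.argsort(-st[1:,4])[:5]+1:
    Q=P[L==i]; r=cv2.minAreaRect((Q[:,:2]*1000).astype(np.float32)); print(st[i],np.round(r[0],1),np.round(r[1],1),round(r[2],1),np.percentile(Q[:,2],[5,50,95]).round(4))
s=np.load('side0.npz');P=s['P'];px=s['px'].astype(int);
for n in ('top','side'):
    s=np.load(n+'0.npz');P=s['P'];px=s['px'].astype(int);Z=P[...,2]
    m=(px.max(-1)<75)&(Z>.29)&(Z<.36)&(s['d']>0)
    if n=='top': m[:,:400]=0;m[:, 500:]=0;m[:230]=0;m[290:]=0
    else: m[:,:390]=0;m[:,480:]=0;m[:260]=0;m[330:]=0
    Q=P[m]; r=cv2.minAreaRect((Q[:,:2]*1000).astype(np.float32)); print(n,m.sum(),np.round(r[0],1),np.round(r[1],1),round(r[2],1),np.percentile(Q[:,2],[5,50,95]).round(4))
E
```

```text
t 7.3 pos [0.5115 0.2758 0.3092] yaw -164.58 | turn 0.0004 then offset [ 0.0005  0.0005 -0.1408] | F [-0.3 -0.1 -0.5] w 0.399
[ 298   96   29  247 5453] [516.2 276.8] [200.5  23.7] 14.9 [0.0167 0.0204 0.023 ]
[ 416  115   46  232 5029] [497.1 373.1] [190.7  17.3] 14.4 [0.0136 0.0206 0.0229]
[ 380  113   30  217 4404] [497.7 337.8] [176.   20.1] 18.5 [0.0152 0.0209 0.0229]
[  0 406  35  41 770] [772.1  50.6] [36.2  6.9] 63.3 [0.0088 0.0177 0.0321]
[137 413   7   7  24] [737.7 165.4] [3.3 4.5] 19.9 [0.0083 0.01   0.0137]
top 382 [ 523.7 -247.2] [121.3  39.2] 81.0 [0.3208 0.336  0.3413]
side 947 [ 518.7 -255.1] [123.2  44.5] 81.3 [0.319  0.3341 0.3381]
```

View pics/w6.png

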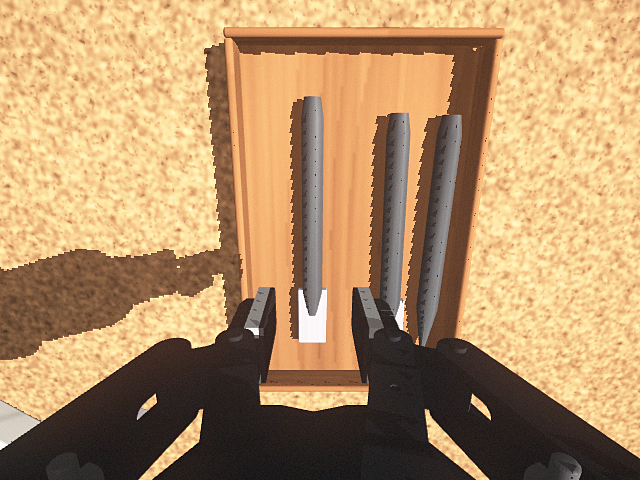

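The chisel is released and lies flat at (0.516, 0.277), 14.9°, with its top at 21 mm. In the picture it is at cols 298–327, parallel to its neighbours, and the tray chisels haven't moved. Next I rise and turn for the grip.

send_rows(
  targets=[
    {"offset": [0, 0, -0.02], "turn": 0.08, "claw": 0.6},
    {"offset": [0, 0, -0.03], "turn": 0.12, "claw": 0.8},
    {"offset": [0, 0, -0.03], "turn": 0.12, "claw": 0.8},
    {"offset": [0, 0, -0.03], "turn": 0.12, "claw": 0.8},
    {"offset": [0, 0, -0.03], "turn": 0.12, "claw": 0.8},
  ],
)

```text
t: 7.72
position: [0.5102, 0.2751, 0.445]
orientation: [-179.9, -0.1, 163.0]
force: [-0.1, 0.1, -0.3]
width: 0.799
```

send_rows(
  targets=[
    {"offset": [0, 0, -0.03], "turn": 0.12, "claw": 0.8},
    {"offset": [0, 0, -0.03], "turn": 0.12, "claw": 0.8},
    {"offset": [0, 0, -0.03], "turn": 0.12, "claw": 0.8},
    {"offset": [0, 0, -0.02], "turn": 0.12, "claw": 0.8},
    {"offset": [0, 0, 0], "turn": 0.12, "claw": 0.8},
  ],
)

```text
t: 8.13
position: [0.5105, 0.2752, 0.5589]
orientation: [179.6, 0.1, 128.6]
force: [0.7, 0.2, -0.0]
width: 0.798
```

send_rows(
  targets=[
    {"offset": [0, 0, 0], "turn": 0.12, "claw": 0.8},
    {"offset": [0, 0, 0], "turn": 0.12, "claw": 0.8},
    {"offset": [0, 0, 0], "turn": 0.12, "claw": 0.8},
    {"offset": [0, 0, 0], "turn": 0.12, "claw": 0.8},
    {"offset": [0, 0, 0], "turn": 0.08, "claw": 0.8},
  ],
)

```text
t: 8.55
position: [0.5107, 0.2754, 0.5534]
orientation: [-179.9, 0.0, 96.6]
force: [0.5, 0.3, 0.3]
width: 0.802
```

```bash
python3 - <<'E'
from h import *
to([.52,-.25,.56],96.5)
c=grab('wrist');print(c['mount'].round(3))
E
```

```text
t 8.55 pos [0.5107 0.2754 0.5534] yaw 96.58 | turn 0.0013 then offset [-0.523  -0.0502 -0.0061] | F [0.5 0.3 0.3] w 0.802
[[ 0.001 -0.959 -0.285  0.072]
 [ 1.     0.001  0.     0.   ]
 [ 0.    -0.285  0.959  0.031]
 [ 0.     0.     0.     1.   ]]
```

send_rows(
  targets=[
    {"offset": [-0.015, -0.002, 0], "turn": 0, "claw": 0.8},
    {"offset": [-0.03, -0.003, 0], "turn": 0, "claw": 0.8},
    {"offset": [-0.036, -0.0035, 0], "turn": 0, "claw": 0.8},
    {"offset": [-0.036, -0.0035, 0], "turn": 0, "claw": 0.8},
    {"offset": [-0.036, -0.0035, 0], "turn": 0, "claw": 0.8},
  ],
)

```text
t: 9.02
position: [0.513, 0.1195, 0.554]
orientation: [-179.9, 0.0, 97.0]
force: [0.7, 0.7, 0.5]
width: 0.8
```

send_rows(
  targets=[
    {"offset": [-0.036, -0.0035, 0], "turn": 0, "claw": 0.8},
    {"offset": [-0.036, -0.0035, 0], "turn": 0, "claw": 0.8},
    {"offset": [-0.036, -0.0035, 0], "turn": 0, "claw": 0.8},
    {"offset": [-0.036, -0.0035, 0], "turn": 0, "claw": 0.8},
    {"offset": [-0.036, -0.0035, 0], "turn": 0, "claw": 0.8},
  ],
)

```text
t: 9.43
position: [0.5168, -0.0616, 0.5543]
orientation: [-179.9, 0.0, 97.0]
force: [-0.3, -0.2, -1.0]
width: 0.803
```

send_rows(
  targets=[
    {"offset": [-0.036, -0.0035, 0], "turn": 0, "claw": 0.8},
    {"offset": [-0.036, -0.0035, 0], "turn": 0, "claw": 0.8},
    {"offset": [-0.036, -0.0035, 0], "turn": 0, "claw": 0.8},
    {"offset": [-0.03, -0.003, 0], "turn": 0, "claw": 0.8},
    {"offset": [0, 0, 0], "turn": 0, "claw": 0.8},
  ],
)

```text
t: 9.85
position: [0.5201, -0.2031, 0.5532]
orientation: [-179.8, 0.1, 96.6]
force: [0.2, 0.0, -0.2]
width: 0.801
```

```bash
python3 - <<'E'
from h import *
c=grab('wrist');c=grab('wrist');to([.52,-.25,.56],96.5)
cv2.imwrite('pics/w7.png',c['pixels']);P=cloud(c);px=c['pixels'].astype(int)
np.savez('w7.npz',P=P,px=px,d=c['depth'])
c=grab('side');cv2.imwrite('pics/s7.png',c['pixels'])
E
```

```text
t 9.95 pos [ 0.5203 -0.1993  0.5538] yaw 96.81 | turn 0.0054 then offset [-0.0503 -0.006  -0.0062] | F [-0.1  0.2  0. ] w 0.797
```

View pics/w7.png

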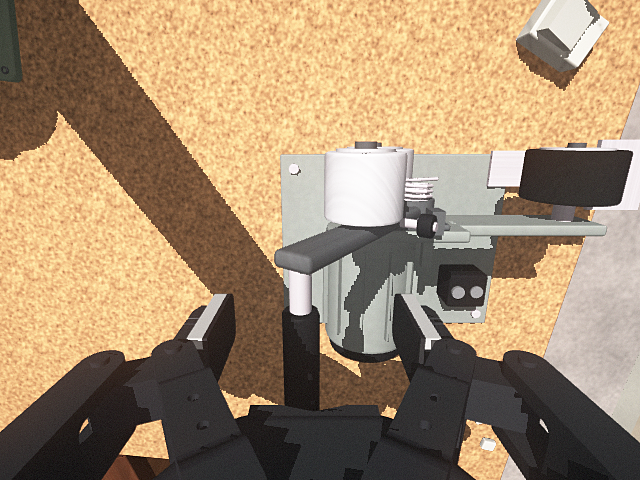

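View pics/s7.png

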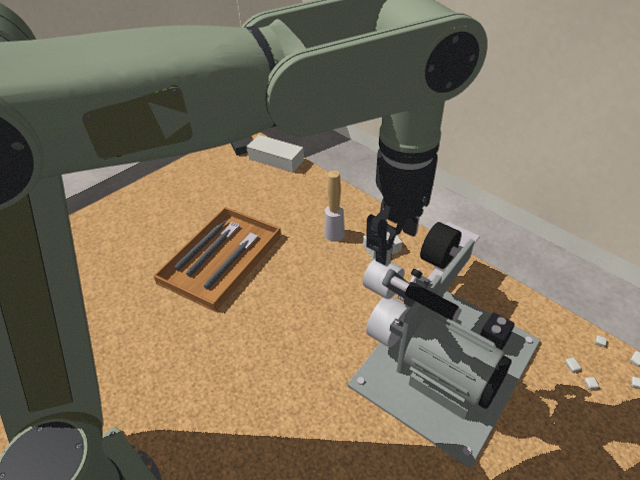

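The wrist view shows the black grip at cols 283–320, starting at row 308. Its steel shank and the bar are above it at row 255. The side view shows the three chisels lying parallel in the tray.

```bash
python3 - <<'E'
from h import *
z=np.load('w7.npz');P=z['P'];px=z['px'];Z=P[...,2]
for name,box in (('grip',(276,330,300,412)),('shank',(286,318,262,308))):
    u0,u1,v0,v1=box;m=np.zeros(Z.shape,bool);m[v0:v1,u0:u1]=1;m&=(Z>.28)&(Z<.36)&(z['d']>0)
    Q=P[m];r=cv2.minAreaRect((Q[:,:2]*1000).astype(np.float32))
    print(name,m.sum(),np.round(r[0],1),np.round(r[1],1),round(r[2],1),'zmax',np.percentile(Q[:,2],[5,50,98]).round(4))
    # centreline per row slices
    for v in range(v0,v1,12):
        k=m[v];
        if k.sum()>5:
            q=P[v][k]; print('  ',v,np.where(k)[0][[0,-1]],'x',q[:,0].min().round(4),q[:,0].max().round(4),'y',np.median(q[:,1]).round(4),'ztop',q[:,2].max().round(4))
# bar
m=np.zeros(Z.shape,bool);m[225:285,275:330]=1;m&=(Z>.28)&(Z<.38);Q=P[m];i=Q[:,0].argmin();print('bar',np.percentile(Q,[1,50,99],axis=0).round(4))
for n in ('top','side'):
    s=np.load(n+'0.npz');P=s['P'];px=s['px'].astype(int);Z=P[...,2]
    m=(px.max(-1)<60)&(Z>.31)&(Z<.36)&(s['d']>0)
    if n=='top': m[:,:400]=0;m[:, 500:]=0;m[:230]=0;m[290:]=0
    else: m[:,:390]=0;m[:,480:]=0;m[:260]=0;m[330:]=0
    Q=P[m]; print(n,len(Q));
    for y in np.arange(-.33,-.16,.015):
        k=abs(Q[:,1]-y)<.0075
        if k.sum()>3:print('  y',y.round(3),k.sum(),'x',Q[k,0].min().round(4),Q[k,0].max().round(4),'z',Q[k,2].max().round(4))
E
```

```text
grip 3854 [ 519.3 -264.1] [23.9 84.4] 6.8 zmax [0.3283 0.3358 0.3386]
   300 [289 311] x 0.5079 0.5214 y -0.2236 ztop 0.3346
   312 [282 318] x 0.5043 0.5267 y -0.232 ztop 0.3341
   324 [282 319] x 0.5051 0.5284 y -0.2372 ztop 0.3382
   336 [283 319] x 0.5067 0.5294 y -0.2455 ztop 0.3386
   348 [283 318] x 0.5075 0.5296 y -0.2533 ztop 0.339
   360 [283 319] x 0.5083 0.5316 y -0.2623 ztop 0.3397
   372 [284 319] x 0.5098 0.5327 y -0.2706 ztop 0.3388
   384 [284 319] x 0.5107 0.5338 y -0.2798 ztop 0.3395
   396 [284 319] x 0.5116 0.535 y -0.2887 ztop 0.3387
   408 [299 318] x 0.5221 0.5354 y -0.2972 ztop 0.3386
shank 1149 [ 514.  -214.9] [19.2 38.1] 5.9 zmax [0.3283 0.3327 0.3406]
   262 [286 317] x 0.504 0.5216 y -0.1966 ztop 0.3409
   274 [289 311] x 0.5063 0.5194 y -0.2064 ztop 0.3381
   286 [289 311] x 0.507 0.5203 y -0.2142 ztop 0.3346
   298 [289 311] x 0.5078 0.5213 y -0.2222 ztop 0.3337
bar [[ 0.4975 -0.213   0.2902]
 [ 0.5146 -0.1956  0.331 ]
 [ 0.529  -0.191   0.3408]]
top 152
  y -0.3 19 x 0.5136 0.5314 z 0.3462
  y -0.285 28 x 0.5122 0.5321 z 0.3443
  y -0.27 34 x 0.5102 0.5291 z 0.3408
  y -0.255 35 x 0.5082 0.528 z 0.3417
  y -0.24 34 x 0.5059 0.5259 z 0.3438
side 877
  y -0.315 54 x 0.5114 0.5293 z 0.3391
  y -0.3 172 x 0.5093 0.5338 z 0.3388
  y -0.285 165 x 0.5076 0.5291 z 0.3395
  y -0.27 165 x 0.5059 0.5307 z 0.3389
  y -0.255 159 x 0.5044 0.5268 z 0.3397
  y -0.24 128 x 0.5036 0.5259 z 0.3394
  y -0.21 29 x 0.5059 0.5294 z 0.3386
  y -0.195 5 x 0.5282 0.5347 z 0.3231
```

```bash
python3 - <<'E'
from h import *
to([.5205,-.269,.483],96.7)
E
```

```text
t 10.0 pos [ 0.5203 -0.1983  0.5542] yaw 96.88 | turn 0.0032 then offset [-0.0703 -0.008   0.0711] | F [ 0.  -0.2  0.6] w 0.798
```

send_rows(
  targets=[
    {"offset": [-0.02, -0.002, 0], "turn": 0, "claw": 0.8},
    {"offset": [-0.025, -0.003, 0], "turn": 0, "claw": 0.8},
    {"offset": [-0.025, -0.003, 0.01], "turn": 0, "claw": 0.8},
    {"offset": [0, 0, 0.02], "turn": 0, "claw": 0.8},
    {"offset": [0, 0, 0], "turn": 0, "claw": 0.8},
  ],
)

```text
t: 10.42
position: [0.521, -0.268, 0.521]
orientation: [-179.7, -0.3, 96.9]
force: [0.6, -0.2, -1.2]
width: 0.799
```

```bash
python3 - <<'E'
from h import *
c=grab('wrist');to([.5205,-.269,.483],96.7)
cv2.imwrite('pics/w8.png',c['pixels'])
E
```

```text
t 10.47 pos [ 0.5211 -0.2674  0.5229] yaw 96.97 | turn 0.0047 then offset [-0.0016 -0.0006  0.0399] | F [0.6 0.  0.5] w 0.801
```

View pics/w8.png

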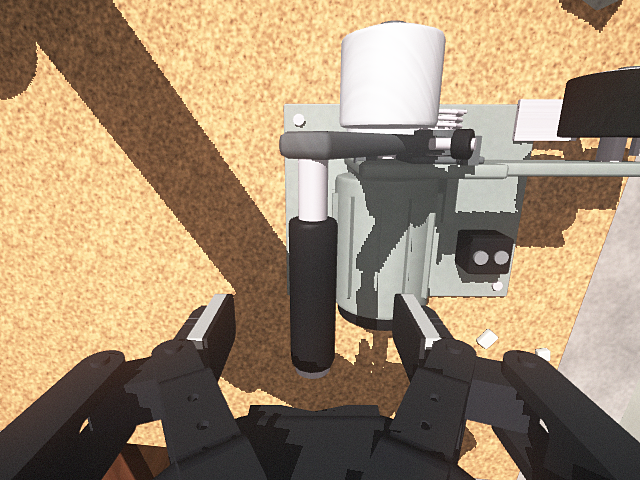

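The grip (cols 290–337, rows 218–372) is centred between the open pads (cols 233 and 398). I'll descend and close.

send_rows(
  targets=[
    {"offset": [-0.001, 0, 0.018], "turn": 0, "claw": 0.8},
    {"offset": [0, 0, 0.018], "turn": 0, "claw": 0.8},
    {"offset": [0, 0, 0.004], "turn": 0, "claw": 0.8},
    {"offset": [0, 0, 0], "turn": 0, "claw": 0.5},
    {"offset": [0, 0, 0], "turn": 0, "claw": 0.3},
  ],
)

```text
t: 10.88
position: [0.5215, -0.2686, 0.4861]
orientation: [179.9, 0.0, 97.0]
force: [-0.3, 0.2, -0.2]
width: 0.529
```

send_rows(
  targets=[
    {"offset": [0, 0, 0], "turn": 0, "claw": 0.1},
    {"offset": [0, 0, 0], "turn": 0, "claw": 0},
    {"offset": [0, 0, 0], "turn": 0, "claw": 0},
    {"offset": [0, 0, 0], "turn": 0, "claw": 0},
    {"offset": [0, 0, 0], "turn": 0, "claw": 0},
  ],
)

```text
t: 11.3
position: [0.52, -0.2693, 0.4861]
orientation: [-179.8, 0.0, 96.9]
force: [-6.0, 0.6, 3.2]
width: 0.261
```

```bash
python3 - <<'E'
from h import *
c=grab('wrist');to([.5205,-.269,.483],96.7)
cv2.imwrite('pics/w9.png',c['pixels'])
E
```

```text
t 11.35 pos [ 0.52   -0.2694  0.4861] yaw 96.86 | turn 0.0029 then offset [0.0003 0.0005 0.0031] | F [-5.4  0.4  2.9] w 0.26
```

View pics/w9.png

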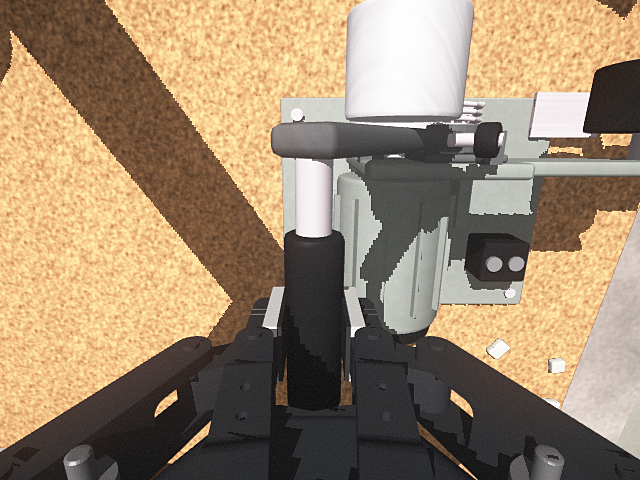

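The pads hold the grip: black sleeve at cols 286–343 between them, opening 22 mm, pull -6 N. I'll swing it along the 190 mm arc in 2.5° steps.

send_rows(
  targets=[
    {"offset": [0, -0.0067, 0.0049], "turn": 0, "claw": 0},
    {"offset": [0, -0.0065, 0.0052], "turn": 0, "claw": 0},
    {"offset": [0, -0.0062, 0.0055], "turn": 0, "claw": 0},
    {"offset": [0, -0.006, 0.0057], "turn": 0, "claw": 0},
    {"offset": [0, -0.0057, 0.006], "turn": 0, "claw": 0},
  ],
)

```text
t: 11.77
position: [0.4899, -0.2727, 0.4609]
orientation: [179.8, 0.1, 96.9]
force: [-2.8, 1.6, 10.6]
width: 0.258
```

send_rows(
  targets=[
    {"offset": [0, -0.0055, 0.0062], "turn": 0, "claw": 0},
    {"offset": [0, -0.0052, 0.0065], "turn": 0, "claw": 0},
    {"offset": [0, -0.0049, 0.0067], "turn": 0, "claw": 0},
    {"offset": [0, -0.0046, 0.0069], "turn": 0, "claw": 0},
    {"offset": [0, -0.0043, 0.0071], "turn": 0, "claw": 0},
  ],
)

```text
t: 12.18
position: [0.4652, -0.2756, 0.4275]
orientation: [179.9, 0.1, 96.9]
force: [-5.6, 2.7, 13.2]
width: 0.262
```

```bash
python3 - <<'E'
from h import *
c=grab('side');to([.5205,-.269,.483],96.7)
cv2.imwrite('pics/s10.png',c['pixels'])
E
```

```text
t 12.23 pos [ 0.4646 -0.2758  0.426 ] yaw 96.87 | turn 0.0029 then offset [ 0.0002  0.0563 -0.057 ] | F [-6.3  1.6  9.9] w 0.26
```

View pics/s10.png

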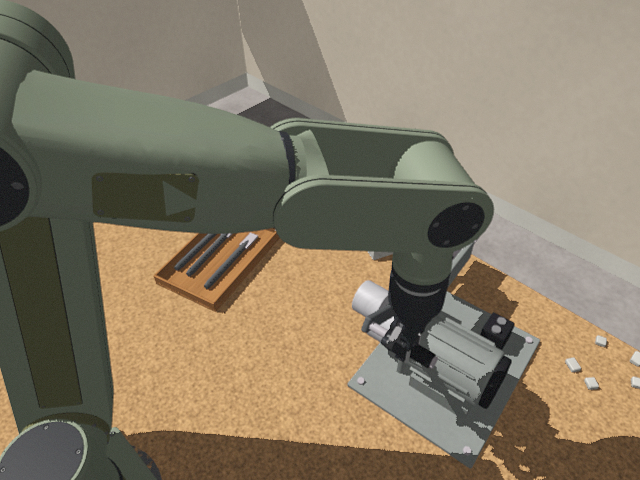

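The side view shows the tension arm following, with the wheel lowered to (372,300) and the grip in the fingers at (415,350). Forces are modest, so I continue.

send_rows(
  targets=[
    {"offset": [0, -0.004, 0.0073], "turn": 0, "claw": 0},
    {"offset": [0, -0.0037, 0.0074], "turn": 0, "claw": 0},
    {"offset": [0, -0.0033, 0.0076], "turn": 0, "claw": 0},
    {"offset": [0, -0.003, 0.0077], "turn": 0, "claw": 0},
    {"offset": [0, -0.0027, 0.0078], "turn": 0, "claw": 0},
  ],
)

```text
t: 12.65
position: [0.4484, -0.2777, 0.3894]
orientation: [-180.0, 0.1, 96.9]
force: [-7.5, 2.9, 14.1]
width: 0.254
```

send_rows(
  targets=[
    {"offset": [0, -0.0023, 0.008], "turn": 0, "claw": 0},
    {"offset": [0, -0.002, 0.008], "turn": 0, "claw": 0},
    {"offset": [0, -0.0016, 0.008], "turn": 0, "claw": 0},
    {"offset": [0, -0.0013, 0.006], "turn": 0, "claw": 0},
    {"offset": [0, 0, 0], "turn": 0, "claw": 0},
  ],
)

```text
t: 13.07
position: [0.4413, -0.2787, 0.3582]
orientation: [-179.9, 0.0, 96.9]
force: [-7.2, 2.4, 13.1]
width: 0.26
```

```bash
python3 - <<'E'
from h import *
c=grab('wrist');to([.5205-.0799,-.269-.0094,.486-.139],96.7)
E
```

```text
t 13.12 pos [ 0.4414 -0.2787  0.3587] yaw 96.89 | turn 0.0032 then offset [ 0.0004 -0.0007  0.0117] | F [-9.1  2.5 13.9] w 0.255
```

send_rows(
  targets=[
    {"offset": [0, -0.0006, 0.004], "turn": 0, "claw": 0},
    {"offset": [0, -0.0004, 0.004], "turn": 0, "claw": 0},
    {"offset": [0, 0, 0.002], "turn": 0, "claw": 0},
    {"offset": [0, 0, 0], "turn": 0, "claw": 0},
  ],
)

```text
t: 13.45
position: [0.4403, -0.2788, 0.3488]
orientation: [-179.9, 0.0, 96.9]
force: [-7.9, 3.2, 13.5]
width: 0.255
```

send_rows(
  targets=[
    {"offset": [0, 0, 0.002], "turn": 0, "claw": 0},
    {"offset": [0, 0, 0], "turn": 0, "claw": 0},
    {"offset": [0, 0, 0], "turn": 0, "claw": 0},
  ],
)

```text
t: 13.7
position: [0.4401, -0.2789, 0.347]
orientation: [-179.9, 0.0, 96.9]
force: [-9.0, 2.8, 14.8]
width: 0.256
```

send_rows(
  targets=[
    {"offset": [0, 0, 0.002], "turn": 0, "claw": 0},
    {"offset": [0, 0, 0], "turn": 0, "claw": 0},
    {"offset": [0, 0, 0], "turn": 0, "claw": 0},
  ],
)

```text
t: 13.95
position: [0.44, -0.2788, 0.3464]
orientation: [-179.9, 0.1, 96.9]
force: [-10.3, 3.1, 21.2]
width: 0.265
```

send_rows(
  targets=[
    {"offset": [0, 0, 0.001], "turn": 0, "claw": 0},
    {"offset": [0, 0, 0], "turn": 0, "claw": 0},
    {"offset": [0, 0, 0], "turn": 0, "claw": 0},
  ],
)

```text
t: 14.2
position: [0.4399, -0.2788, 0.3462]
orientation: [-179.9, 0.1, 96.9]
force: [-12.6, 4.9, 26.7]
width: 0.26
```

Position has stopped at z = 0.346 while the force rises from 14 to 27 N, which means it's on the stop. A final look to check.

```bash
python3 - <<'E'
from h import *
c=grab('wrist');cv2.imwrite('pics/w11.png',c['pixels']);P=cloud(c);Z=P[...,2]
to([.44,-.2788,.346],96.7)
for v,u in ((150,300),(145,340),(145,370)): print(P[v,u].round(3))
for n in('side','top'):
    c=grab(n);cv2.imwrite(f'pics/{n}11.png',c['pixels']);P=cloud(c);Z=P[...,2];px=c['pixels'].astype(int)
    m=((px.max(-1)-px.min(-1)<45)&(Z>.012)&(Z<.03)&(P[...,0]<.65)&(P[...,0]>.39)&(P[...,1]>.235)&(P[...,1]<.315)).astype(np.uint8)
    k,L,st,ce=cv2.connectedComponentsWithStats(m); i=st[1:,4].argmax()+1;Q=P[L==i]
    r=cv2.minAreaRect((Q[:,:2]*1000).astype(np.float32));print(n,np.round(r[0]),np.round(r[1]),round(r[2],1),np.percentile(Q[:,2],[5,50,95]).round(4))
    for nm,(x,y,rr,zl,zh) in dict(mallet=(.759,.158,.06,.03,.22),offcut=(.809,.038,.07,.03,.07)).items():
        mm=(np.hypot(P[...,0]-x,P[...,1]-y)<rr)&(Z>zl)&(Z<zh)
        if mm.sum()>20:print('  ',nm,np.median(P[mm],0).round(3))
to([.44,-.2788,.346],96.7)
E
```

```text
t 14.25 pos [ 0.4399 -0.2787  0.3462] yaw 96.9 | turn 0.0035 then offset [-0.0001  0.      0.0002] | F [-12.4   4.6  25.9] w 0.257
[ 0.428 -0.212  0.199]
[ 0.44  -0.209  0.2  ]
[ 0.45  -0.208  0.198]
side [451. 256.] [66. 19.] 16.1 [0.0128 0.019  0.0228]
   mallet [0.763 0.158 0.199]
top [516. 277.] [199.  24.] 15.5 [0.0142 0.0206 0.0271]
   mallet [0.753 0.159 0.094]
   offcut [0.804 0.039 0.043]
t 14.35 pos [ 0.4399 -0.2787  0.3462] yaw 96.9 | turn 0.0035 then offset [-0.0001  0.      0.0002] | F [-12.8   4.7  26.5] w 0.259
```

View pics/w11.png

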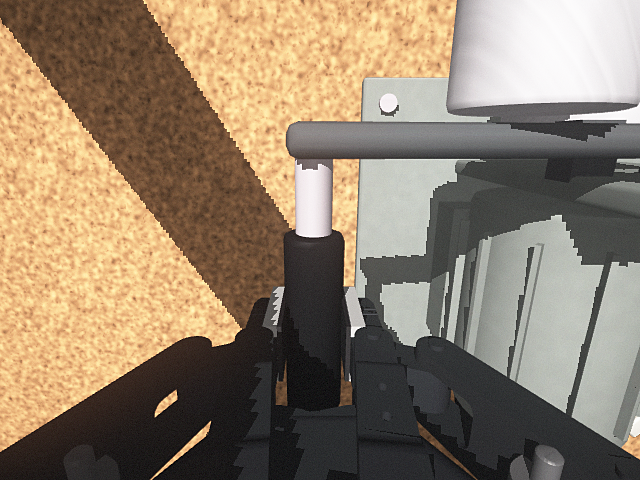

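View pics/side11.png

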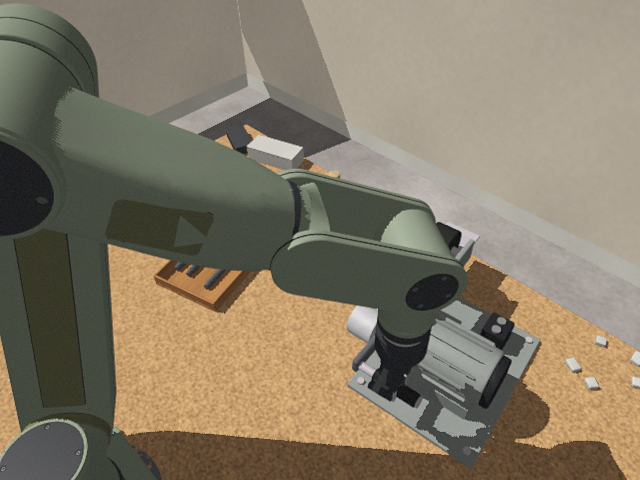

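The wrist view shows the bar almost level (rows 120–160) and the sleeve firmly between the pads. The TCP dropped 140 mm against the 139 mm expected at the stop, and readings are steady, so I'm handing in.

```bash
python3 -c "
from workcell import sign_off
print(sign_off())"
```

```text
the job is handed in; nothing more can be done
None
```

The flat chisel is in the tray, and I handed in at about 14.4 s with the gripper still holding the tension arm against its stop. The hand-in reports no verdict.

- **Chisel:** I lowered it until it touched the tray floor, then let go. The last top picture has its middle at (0.516, 0.277) m, against a target of (0.5155, 0.277). It lies at 15.5°, where the tray is at 15.4°, and its upper side is about 21 mm above the bench. The edge points the same way as the others.
- **Tension arm:** I took the side grip from above and swung it 140 mm down, where the stop should come at 139 mm. Position then stopped at z = 0.346 m while the upward force rose from about 14 to 27 N and held there. In the wrist picture the bar is nearly level and the pads are still closed on the sleeve.
- **Other objects:** The mallet and offcut were re-measured within about 6 mm of where they started, which is camera scatter. I saw no change in the two tray chisels after placing the flat one.

**Checks that disagreed or were incomplete:** The top and side cameras differed by about 5 mm in y, so I averaged them or used the wrist camera. The final side picture has the robot blocking most of the chisel, so its partial reading is not usable. I did not measure the two tray chisels again at the end.

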